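# Level the drying rack with a spirit level and its screw foot

### The arm

A 6-joint arm with a two-finger parallel gripper is mounted at the origin on the work surface. World frame = base frame: x ahead of the robot, y to its left, z up, the work surface at z = 0. Lengths are in m, angles in rad, forces in N, time in s.
With the tool pointing down it reaches from about 0.375 to 0.825 m from the base axis. Payload 5.5 kg.
Tool frame: the origin (TCP) lies on the centre line of the jaws, within the pads' length; the fingertips stand 11 mm ahead of it and the grasp point (between the pads) lies 8 mm behind it; z points along the fingers, y is the line along which they close (so a half turn about z gives the same grasp; the last joint's range is limited). The gripper opens to 85 mm and grips with 20 to 120 N. Pads are 22 mm wide; open, the fingers measure 114 mm over their backs; the gripper's body (76 mm by 85 mm) begins 54 mm behind the grasp point. The pads swing forward as they close: fully open they stand 13 mm farther back than shut.
Start: joints at [1.273, 0.314, -0.047, 1.21, 0, 1.571], TCP at [0.176, 0.574, 0.242] pointing down, gripper open.
Joint ranges: [-2.67, 2.67], [-0.69, 1.73], [-1.03, 1.25], [-2.08, 2.16], [-1.42, 1.45], [-3.14, 3.14]. Speed limits (rad/s): [2.39, 2.39, 3.01, 3.14, 3.14, 3.14].

### API

Orientations are given as a unit quaternion [x, y, z, w].
In Python, from plant import * gives the robot as it stands.
- The arm moves only by the tool drive_tool, never from a script. Its argument "motion" is a list of rows, each an object of numbers: "rx", "ry", "rz": the turn, a rotation vector about the world's x, y, z in rad; "x", "y", "z": the shift along the world's x, y, z in cm; "claw": the closure, from -1 (fully open) to 1 (shut). A call has exactly 5 rows; each row is the pose to reach, as a shift and turn from the pose commanded when the call began; what a row does not reach only later rows make up. A row lasts 1/8 s, in which the tool goes at most 62.5 mm and 10.7 degrees, less where a joint would pass 70% of its speed; a pose out of reach is approached as far as the arm can. A call with a gripper value outside its range is refused whole. The fingers move at their own pace and stop on an object; "newtons" is the grip in N (left out, the last holds). Time passes only in rows, so rows that repeat a pose let the fingers close, or fill a call up. It gives the time, the measured TCP pose, the force, the opening and the grip force at its end, in the units of the state.
- observe(): the state, without advancing time (a new reading comes with each control period).
- get_image(name): name is "scene" or "side" or "wrist"; returns the picture (384x512x3 uint8, red, green, blue); there is no depth.
- camera_info(name): a dict with "fx", "fy", "cx", "cy" (pixels), "R" (3x3) and "t" (3): a world point X has camera coordinates R X + t; the wrist camera has in their place "T_tool_cam" (4x4, takes a point from camera to tool coordinates, whose origin is the TCP and whose axes are the flange's). Camera axes: x right, y down, z forward; pixel columns grow to the right and rows downward; lengths in m; the calibration is good to about 2 mm. A picture is of the moment at which its call begins: read the wrist's pose just before it. camera_info takes no time and is no camera call.
- job_done(): hands the job in; it is judged then, once.
The state is a dict: "time": time; "joint_positions": joint angles; "qd": joint speeds; "tau": joint torques, N m; "tcp_pos": TCP position; "tool_rot": TCP orientation; "contact_force": force on the tool from outside, world axes, zero at the start; "ft_torque": the same for the moment, N m; "grip_width": opening from 0.0 (shut) to 1.0 (fully open); "grasp_force": force on a finger pad.
Only numpy, scipy, OpenCV 4.12 (cv2) and the standard library are available. Lean on these libraries where they do the work, as an engineer would, in place of code of your own. Each camera call takes 0.05 s, during which the arm holds its last target. There are 200 camera calls.

### The job

The drying rack leans to its right: take the spirit level by its sides with a gentle grip, lay it lengthwise in the middle of the rack's upper shelf and let it go, then turn the wing screw of the levelling foot at the rack's right end until the bubble stands between the two lines. Finish by pressing the level flat down on the shelf with a light push of about 10 N, the bubble still between its lines, and keep pressing: the job ends with the hand still holding the level down. Handle the level gently throughout (no hard squeeze, drop or thump) and do not shift the other things on the counter.

Things in the scene. Friction and masses are not known exactly. Their poses are not given: they have to be found in the camera images.
- level: torpedo spirit level, plain aluminium bar with black end caps, 200 mm long (its x) x 24 mm wide (its y) x 40 mm high (its z), smooth flat sides, 0.28 kg. It stands on its base on the counter, vial up. Origin: centre of its underside. It holds a glass vial: grip it with 15 N or less.
- level_top (a point): middle of the level's top, 40 mm above its base. The vial lies lengthwise here, read from above, under a flat window flush with the top: the whole top is one flat face that may be pressed anywhere, best in the middle or evenly on both sides of it.
- bubble (a joint): place of the bubble along the vial, m: 0 centred, positive towards the level's +x end, limits +-0.024. The bubble (18 mm long, pale, in a yellow-green vial) is between the two black lines (24 mm apart) within +-0.003. It runs to the higher end, 1.8 mm per milliradian of slope along the level, and takes about 1.5 s to settle.
- rack: two-tier white plastic drying rack, grey drip tray 250 mm deep (x) by 360 mm long (y), 47 mm high. It cannot be shifted; it stands on two plain feet at its left end and one levelling foot at its right, and tilts about the line of the plain feet: this body's x axis, 16 mm above the counter (origin mid-way). x away from the robot, y lengthwise to the left, z up.
- shelf_centre (a point): centre of the rack's upper shelf, on its top surface, about 196 mm above the counter (axes as rack). The shelf is flat and slatted, 220 mm (x) by 245 mm (y), with no rim, above the left-hand two thirds of the tray.
- foot_grip (a point): middle of the black wing on top of the levelling foot's screw, on its upright axis, 76 mm above the counter. The wing is an upright flat, 48 mm long (point's x), 12 mm thick (y), 28 mm high (z), free on both sides above the 47 mm high tray; the upper shelf ends 145 mm away. It turns with little effort (0.1 N m), keeps its height and stays where it is left.
- foot_pad (a point): the levelling foot's rubber pad on the counter, on the screw's axis. Clockwise from above (wing going from +y towards +x) lifts the rack's right end, 8 mm a full turn, 370 mm from the line of the plain feet: the bubble moves 6.2 mm per radian turned. At the start the right end is low by about 1.4 to 2.8 rad; there are over 3 rad of turning to spare beyond level.
- spoon1: white ceramic spoon, 128 mm long, bystander
- spoon2: white ceramic spoon, bystander
- spoon3: white ceramic spoon, bystander
- spoon4: white ceramic spoon, bystander
- tongs: steel tongs lying flat, 270 mm long, bystander
- canister: steel canister with twist cap, 96 mm across, 108 mm high, bystander
- spatula: wooden spatula, 285 mm long, 12 mm high, bystander
Things that resemble listed ones, but are neither listed nor needed, are in the scene too. Several things have the shape of the level; the one meant has the colours described above.

How it is judged:
On the way, in this order (a step that is already met when the one before it is completed fails the run):
1. the level lies lengthwise in the middle of the upper shelf, let go (z of level in the frame of shelf_centre between -0.003 and 0.003 m and x of level in the frame of shelf_centre between -0.06 and 0.06 m and y of level in the frame of shelf_centre between -0.035 and 0.035 m and angle between the x axis of level and the y axis of rack, either way round below 0.2 rad and angle between level's own z axis and vertical below 0.05 rad and contact force between the fingers and level below 0.1 N and linear speed of level below 0.03 m/s), for 0.3 s.
2. the foot has been turned until the shelf is level and the bubble stands between its lines (z of level in the frame of shelf_centre between -0.003 and 0.003 m and x of level in the frame of shelf_centre between -0.06 and 0.06 m and y of level in the frame of shelf_centre between -0.035 and 0.035 m and angle between the x axis of level and the y axis of rack, either way round below 0.2 rad and angle between level's own z axis and vertical below 0.05 rad and value of joint bubble between -0.003 and 0.003 m and angle between shelf_centre's own z axis and vertical below 0.0025 rad), for 0.3 s.
At the end, for the whole second after the job is handed in: The level lies flat and lengthwise on the upper shelf (60 mm across, 35 mm along, 0.2 rad), bubble within 3 mm of centre, shelf within 2.5 mrad of level, and the fingers press the level down: with its 2.7 N weight it bears on the shelf with 5.5 to 25 N (all of step 2 and contact force between the fingers and level above 2 N and contact force between level and rack between 5.5 and 25 N and angular speed of level below 0.05 rad/s); the arm keeps its last pose, push and grip.
It fails at once if the level squeezed or struck hard: more than 45 N between fingers and level (contact force between the fingers and level above 45 N).
It fails at once if the level dropped: falling free of the fingers faster than 0.35 m/s (contact force between the fingers and level below 0.1 N and linear speed of level above 0.35 m/s).
It fails at once if the level thumped or pressed hard onto the rack: more than 45 N (contact force between level and rack above 45 N).
It fails at once if a bystander shifted by more than 30 mm (distance of any of spoon1, spoon2, spoon3, spoon4, tongs, canister, spatula from where it was at the start of the episode above 0.03 m).
It also fails if it takes over 67 s, if anything falls off the work surface, if the arm or the gripper's body presses on something with over 40 N, if the wrist force passes 120 N, or if a joint passes its speed limit or range.

## Working session

There is one attempt and no reset: what is moved stays moved. The work goes in short steps, Python scripts to look and compute and a tool call to move; the robot and the scene stay as the last step left them, time stands still between calls to the robot, and variables do not carry over. Pictures are saved under pics/ and viewed, at most 10 in all, crops included, and the job is handed in when it is done.

Besides the shell and the picture viewer there is one more tool, called after "Emit:" by a JSON object that holds its "api" and its "payload". drive_tool: Moves the arm, as the interface text tells. Its arguments: {"type":"object","properties":{"motion":{"type":"array"},"newtons":{"type":"number"}},"required":["motion"]}

```bash
mkdir -p pics; ls; cat > h.py <<'E'
from plant import *
import numpy as np, cv2
def save(n,im): cv2.imwrite('pics/'+n+'.png',im[:,:,::-1])
def ray(name,u,v):
    c=camera_info(name); d=np.array([(u-c['cx'])/c['fx'],(v-c['cy'])/c['fy'],1.0])
    R=np.array(c['R']);t=np.array(c['t']); return -R.T@t, R.T@d
def onplane(name,u,v,z):
    o,d=ray(name,u,v); return o+d*(z-o[2])/d[2]
def proj(name,X):
    c=camera_info(name); p=np.array(c['R'])@np.array(X)+np.array(c['t']); return np.array([c['fx']*p[0]/p[2]+c['cx'],c['fy']*p[1]/p[2]+c['cy']])
E
python3 - <<'E'
from h import *
np.set_printoptions(precision=4,suppress=True)
print(observe())
a=get_image('scene');b=get_image('side');w=get_image('wrist')
save('scene0',a);save('side0',b);save('wrist0',w)
for n in('scene','side'):
    c=camera_info(n);print(n,c['fx'],-np.array(c['R']).T@np.array(c['t']), np.array(c['R'])[2])
print(camera_info('wrist'))
s=np.vstack([cv2.resize(a,(400,300),interpolation=cv2.INTER_AREA),cv2.resize(b,(400,300),interpolation=cv2.INTER_AREA)])
E
```

```text
pics
{'time': 0.0, 'joint_positions': array([ 1.273 ,  0.3142, -0.0481,  1.2102,  0.    ,  1.5708]), 'qd': array([ 0.0011,  0.0003,  0.0014,  0.0004, -0.0008,  0.001 ]), 'tau': array([ -0.0001, -53.9588,  33.9747,   0.0191,   0.    ,  -0.    ]), 'tcp_pos': array([0.1759, 0.573 , 0.2414]), 'tool_rot': array([ 0.1483,  0.9889, -0.0009, -0.0001]), 'contact_force': array([ 0.3585, -0.5059, -0.5751]), 'ft_torque': array([-0.0135,  0.0041, -0.0087]), 'grasp_force': 0.0, 'grip_width': 0.9965504366098809}
scene 383.8902790531953 [ 0.9745 -0.4498  1.016 ] [-0.4522  0.4267 -0.7832]
side 467.7249383571948 [-0.1958 -1.0481  0.8556] [ 0.4555  0.7327 -0.5056]
{'fx': 313.26182032186335, 'fy': 313.26182032186335, 'cx': 254.77247900376335, 'cy': 191.54321581240598, 'T_tool_cam': array([[ 0.0007, -0.9456, -0.3254,  0.0822],
       [ 1.    ,  0.0004,  0.0008, -0.0004],
       [-0.0006, -0.3254,  0.9456, -0.1307],
       [ 0.    ,  0.    ,  0.    ,  1.    ]])}
```

View pics/scene0.png

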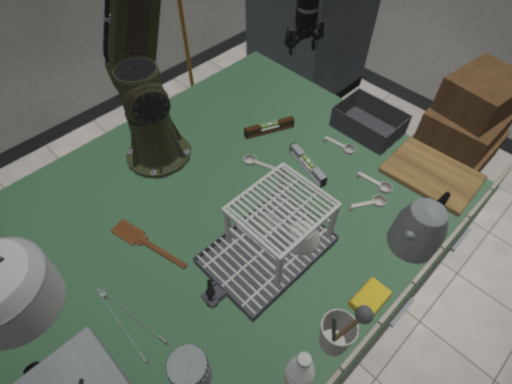

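View pics/side0.png

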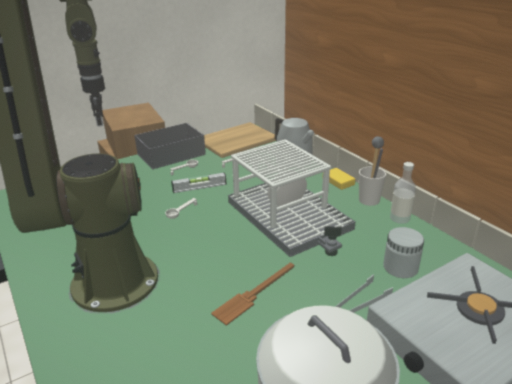

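The scene image has two level-shaped bars. One is brown with black ends at about (269,127); the other is grey aluminium with dark end caps and a green vial at about (308,164), and the side view shows it at (199,183). The aluminium one fits the description. The rack is at about (275,230), and the foot wing at (211,290) in scene and (332,232) in side. I'll confirm with a crop.

```bash
python3 - <<'E'
from h import *
a=cv2.imread('pics/scene0.png');b=cv2.imread('pics/side0.png')
c1=cv2.resize(a[105:205,225:345],None,fx=4,fy=4,interpolation=cv2.INTER_CUBIC)   # 480x400
c2=cv2.resize(b[160:200,160:240],None,fx=4,fy=4,interpolation=cv2.INTER_CUBIC)  #320x160
c3=cv2.resize(a[265:315,185:245],None,fx=5,fy=5,interpolation=cv2.INTER_CUBIC) #300x250
c4=cv2.resize(b[215:265,305:365],None,fx=5,fy=5,interpolation=cv2.INTER_CUBIC)
im=np.zeros((600,800,3),np.uint8)
im[:400,:480]=c1; im[400:560,:320]=c2; im[:250,490:790]=c3; im[260:510,490:790]=c4
cv2.imwrite('pics/crop1.png',im)
E
```

```text
(no output)
```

View pics/crop1.png

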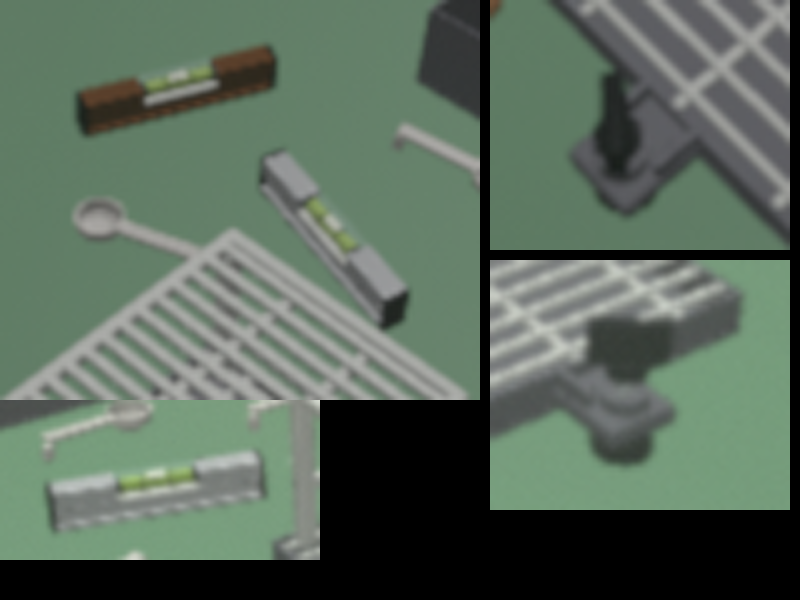

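The crop confirms it: the aluminium bar with the yellow-green vial at scene (309,161) is the level, and the brown one at (269,127) is a decoy. Next I'll compute positions.

```bash
python3 - <<'E'
from h import *
np.set_printoptions(precision=4,suppress=True)
A=onplane('scene',293.7,143.5,.04);B=onplane('scene',324,178.5,.04)
print('level',A,B,(A+B)/2,np.linalg.norm(A-B),np.arctan2(*(A-B)[1::-1]))
s=lambda u,v:onplane('side',160+u/4,160+(v-400)/4,.04)
L=s(58,485);R=s(258,458);print('level side',L,R,(L+R)/2,np.linalg.norm(L-R),np.arctan2(*(R-L)[1::-1]))
P=[onplane('scene',*p,.194) for p in [(284,167),(340,208),(277,250),(223,208)]]
print('shelf scene',*P,np.mean(P,0),[np.linalg.norm(P[i]-P[i-1]) for i in range(4)],[np.arctan2(*(P[i]-P[i-1])[1::-1]) for i in range(4)])
Q=[onplane('side',*p,.194) for p in [(232,157),(282,145),(328,165),(275,183)]]
print('shelf side',*Q,np.mean(Q,0),[np.linalg.norm(Q[i]-Q[i-1]) for i in range(4)],[np.arctan2(*(Q[i]-Q[i-1])[1::-1]) for i in range(4)])
c3=lambda u,v,z:onplane('scene',185+(u-490)/5,265+v/5,z)
c4=lambda u,v,z:onplane('side',305+(u-490)/5,215+(v-260)/5,z)
print('wing side',c4(632,347,.076),'top ends',c4(592,322,.09),c4(674,322,.09),'pad',c4(622,455,0))
print('wing scene top front/back',c3(611,75,.09),c3(620,172,.062),'pad-ish',c3(625,190,.04))
# brightness-based verify: shelf hull
E
```

```text
level [0.3417 0.3657 0.04  ] [0.5265 0.3121 0.04  ] [0.4341 0.3389 0.04  ] 0.19249636944573797 2.859290993598212
level side [0.3461 0.3645 0.04  ] [0.5212 0.3065 0.04  ] [0.4337 0.3355 0.04  ] 0.18445943104825166 -0.3199237679941854
shelf scene [0.4874 0.1438 0.194 ] [0.6934 0.1407 0.194 ] [ 0.6646 -0.0725  0.194 ] [ 0.4745 -0.0817  0.194 ] [0.58   0.0326 0.194 ] [np.float64(0.2258733568626217), np.float64(0.2059939715343181), np.float64(0.21514131535263295), np.float64(0.19035904191122746)] [np.float64(1.5133158060055913), np.float64(-0.015045498699107424), np.float64(-1.7051123377334503), np.float64(-3.093256827584606)]
shelf side [0.4647 0.1412 0.194 ] [0.6501 0.1243 0.194 ] [ 0.6805 -0.0773  0.194 ] [ 0.4808 -0.0781  0.194 ] [0.569  0.0275 0.194 ] [np.float64(0.2198991398106616), np.float64(0.1862242388384298), np.float64(0.2038227382480877), np.float64(0.19972576141067364)] [np.float64(1.6443503351488), np.float64(-0.09115410573844099), np.float64(-1.4209253724970194), np.float64(-3.137512065498789)]
wing side [ 0.5739 -0.2375  0.076 ] top ends [ 0.5575 -0.2205  0.09  ] [ 0.596  -0.2467  0.09  ] pad [ 0.5718 -0.2387  0.    ]
wing scene top front/back [ 0.5631 -0.2179  0.09  ] [ 0.5963 -0.2434  0.062 ] pad-ish [ 0.5972 -0.2433  0.04  ]
```

View pics/wrist0.png

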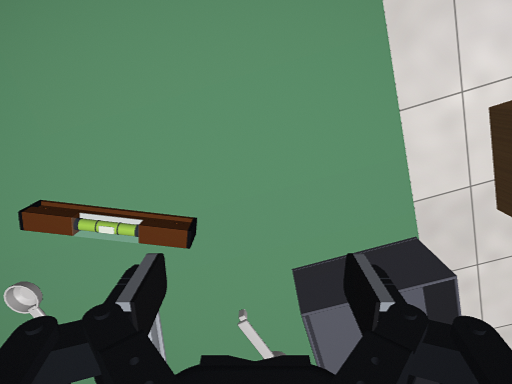

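Emit:
{"api": "drive_tool", "payload": {"motion": [{"x": 4, "y": -3.6, "z": 0, "claw": -0.2}, {"x": 8, "y": -7.2, "z": 0, "claw": -0.2}, {"x": 12, "y": -10.8, "z": 0, "claw": -0.2}, {"x": 16, "y": -14.4, "z": 0, "claw": -0.2}, {"x": 20, "y": -18, "z": 0, "claw": -0.2}], "newtons": 20}}

```text
invalid input
```

Emit:
{"api": "drive_tool", "payload": {"motion": [{"x": 3, "y": -3, "z": -2, "claw": -0.2}, {"x": 5.8, "y": -5.8, "z": -5, "claw": -0.2}, {"x": 5.8, "y": -5.8, "z": -9, "claw": -0.2}, {"x": 5.8, "y": -5.8, "z": -9, "claw": -0.2}, {"x": 5.8, "y": -5.8, "z": -9, "claw": -0.2}]}}

```text
invalid input
```

```bash
cat >> h.py <<'E'
from scipy.spatial.transform import Rotation as Rn
def wpose():
    s=observe(); T=np.eye(4); T[:3,:3]=Rn.from_quat(s['tool_rot']).as_matrix(); T[:3,3]=s['tcp_pos']
    return T@np.array(camera_info('wrist')['T_tool_cam'])
def wplane(T,u,v,z):
    c=camera_info('wrist'); d=T[:3,:3]@np.array([(u-c['cx'])/c['fx'],(v-c['cy'])/c['fy'],1.]); o=T[:3,3]
    return o+d*(z-o[2])/d[2]
E
python3 - <<'E'
from h import *
np.set_printoptions(precision=4,suppress=True)
T=wpose(); im=get_image('wrist'); save('wrist1',im); np.save('T1.npy',T); s=observe(); print(s['tcp_pos'],s['tool_rot'],s['grip_width'],s['joint_positions'],s['time'])
h=cv2.cvtColor(im,cv2.COLOR_RGB2HSV)
m=((h[...,0]>28)&(h[...,0]<48)&(h[...,1]>100)&(h[...,2]>80)).astype(np.uint8)
n,l,st,c=cv2.connectedComponentsWithStats(m)
for i in range(1,n):
    if st[i,4]>80: print(st[i],c[i],wplane(T,*c[i],.035))
E
```

```text
[0.176  0.5733 0.2418] [ 0.1484  0.9889 -0.0005 -0.0001] 0.9992204219625492 [ 1.273   0.3139 -0.0477  1.2102 -0.      1.5708] 0.2
[ 78 219  58  17 515] [106.4796 226.3942] [0.1986 0.3821 0.035 ]
```

View pics/wrist1.png

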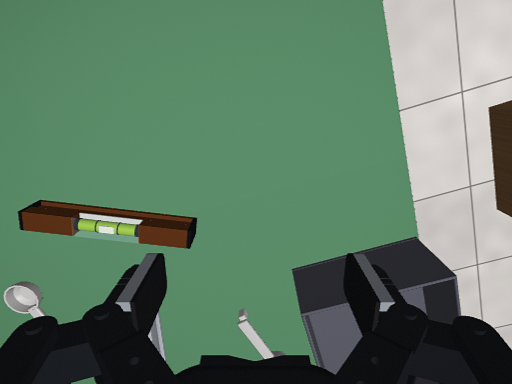

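The arm didn't move, so the picture still shows the start view. Each row probably needs all seven numbers.

Emit:
{"api": "drive_tool", "payload": {"motion": [{"rx": 0, "ry": 0, "rz": 0, "x": 4, "y": -3.6, "z": 0, "claw": -0.2}, {"rx": 0, "ry": 0, "rz": 0, "x": 8, "y": -7.2, "z": 0, "claw": -0.2}, {"rx": 0, "ry": 0, "rz": 0, "x": 12, "y": -10.8, "z": 0, "claw": -0.2}, {"rx": 0, "ry": 0, "rz": 0, "x": 16, "y": -14.4, "z": 0, "claw": -0.2}, {"rx": 0, "ry": 0, "rz": 0, "x": 20, "y": -18, "z": 0, "claw": -0.2}], "newtons": 20}}

```text
time: 0.82
tcp_pos: [0.3771, 0.3923, 0.2423]
tool_rot: [0.148, 0.989, 0.0, 0.0]
contact_force: [0.1, 0.3, -0.0]
grip_width: 0.599
grasp_force: 0.0
```

Emit:
{"api": "drive_tool", "payload": {"motion": [{"rx": 0, "ry": 0, "rz": 0, "x": 3, "y": -3, "z": -2, "claw": -0.2}, {"rx": 0, "ry": 0, "rz": 0, "x": 5.8, "y": -5.6, "z": -5, "claw": -0.2}, {"rx": 0, "ry": 0, "rz": 0, "x": 5.8, "y": -5.6, "z": -9, "claw": -0.2}, {"rx": 0, "ry": 0, "rz": 0, "x": 5.8, "y": -5.6, "z": -9, "claw": -0.2}, {"rx": 0, "ry": 0, "rz": 0, "x": 5.8, "y": -5.6, "z": -9, "claw": -0.2}]}}

```text
time: 1.45
tcp_pos: [0.4342, 0.3382, 0.1534]
tool_rot: [0.148, 0.989, 0.0, 0.0]
contact_force: [-0.4, 0.1, 0.4]
grip_width: 0.6
grasp_force: 0.0
```

```bash
cat > vial.py <<'E'
from h import *
import sys
np.set_printoptions(precision=4,suppress=True)
def vial(im):
    h=cv2.cvtColor(im,cv2.COLOR_RGB2HSV)
    m=((h[...,0]>28)&(h[...,0]<48)&(h[...,1]>100)&(h[...,2]>80)).astype(np.uint8)
    n,l,st,c=cv2.connectedComponentsWithStats(m)
    return [(st[i],c[i]) for i in range(1,n) if st[i,4]>15],m
if __name__=='__main__':
    T=wpose(); im=get_image('wrist'); save(sys.argv[1],im); s=observe()
    print(s['tcp_pos'],s['tool_rot'],s['grip_width'],s['joint_positions'],s['time'])
    v,m=vial(im)
    for a,c in v: print(a,c,wplane(T,*c,float(sys.argv[2])))
    p=cv2.findNonZero(m); r=cv2.minAreaRect(p); b=cv2.boxPoints(r); print(r,[wplane(T,*q,float(sys.argv[2])) for q in b], wplane(T,*r[0],float(sys.argv[2])))
E
python3 vial.py w2 .037
```

```text
[0.4346 0.3386 0.154 ] [0.148  0.989  0.0008 0.0007] 0.5977097711994864 [ 0.6619  0.272  -0.3104  0.9862  0.      0.9589] 1.5
[246 147  17  25 376] [253.9441 159.0293] [0.4103 0.3447 0.037 ]
[247 172  16  29 195] [254.8 185.2] [0.4316 0.3389 0.037 ]
[248 201  16  23 315] [255.1968 211.9016] [0.4546 0.3322 0.037 ]
((254.78689575195312, 184.89395141601562), (76.31513214111328, 15.830473899841309), 88.15238952636719) [array([0.399 , 0.3412, 0.037 ]), array([0.4023, 0.3534, 0.037 ]), array([0.4666, 0.3364, 0.037 ]), array([0.463 , 0.3232, 0.037 ])] [0.4314 0.3389 0.037 ]
```

View pics/w2.png

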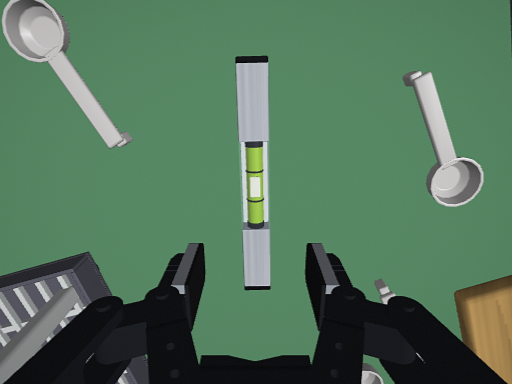

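The wrist view shows the level upright in the image with its vial at (255,187), midway between the jaws and clear of the spoons at (60,70) and (450,130). Now I'll descend.

Emit:
{"api": "drive_tool", "payload": {"motion": [{"rx": 0, "ry": 0, "rz": 0.02, "x": -0.3, "y": 0, "z": -5, "claw": -0.2}, {"rx": 0, "ry": 0, "rz": 0.02, "x": -0.3, "y": 0, "z": -9, "claw": -0.2}, {"rx": 0, "ry": 0, "rz": 0.02, "x": -0.3, "y": 0, "z": -12, "claw": -0.2}, {"rx": 0, "ry": 0, "rz": 0.02, "x": -0.3, "y": 0, "z": -13.2, "claw": -0.2}, {"rx": 0, "ry": 0, "rz": 0.02, "x": -0.3, "y": 0, "z": -13.2, "claw": 0.3}]}}

```text
time: 2.12
tcp_pos: [0.4313, 0.3382, 0.021]
tool_rot: [0.138, 0.99, 0.0, 0.0]
contact_force: [-0.3, -1.1, 0.6]
grip_width: 0.401
grasp_force: 0.0
```

Emit:
{"api": "drive_tool", "payload": {"motion": [{"rx": 0, "ry": 0, "rz": 0, "x": 0, "y": 0, "z": 0, "claw": 0.36}, {"rx": 0, "ry": 0, "rz": 0, "x": 0, "y": 0, "z": 0, "claw": 0.4}, {"rx": 0, "ry": 0, "rz": 0, "x": 0, "y": 0, "z": 0, "claw": 0.42}, {"rx": 0, "ry": 0, "rz": 0, "x": 0, "y": 0, "z": 0, "claw": 0.44}, {"rx": 0, "ry": 0, "rz": 0, "x": 0, "y": 0, "z": 0, "claw": 0.44}]}}

```text
time: 2.75
tcp_pos: [0.4319, 0.3386, 0.0213]
tool_rot: [0.138, 0.99, 0.001, 0.001]
contact_force: [0.4, 1.2, 6.5]
grip_width: 0.284
grasp_force: 3.8
```

Emit:
{"api": "drive_tool", "payload": {"motion": [{"rx": 0, "ry": 0, "rz": 0, "x": 0, "y": 0, "z": 0.2, "claw": 0.45}, {"rx": 0, "ry": 0, "rz": 0, "x": 0, "y": 0, "z": 0.2, "claw": 0.46}, {"rx": 0, "ry": 0, "rz": 0, "x": 0, "y": 0, "z": 0.2, "claw": 0.47}, {"rx": 0, "ry": 0, "rz": 0, "x": 0, "y": 0, "z": 0.2, "claw": 0.47}, {"rx": 0, "ry": 0, "rz": 0, "x": 0, "y": 0, "z": 0.2, "claw": 0.47}]}}

```text
time: 3.38
tcp_pos: [0.4309, 0.3375, 0.0221]
tool_rot: [0.138, 0.99, -0.0, -0.0]
contact_force: [-0.1, -0.1, -3.3]
grip_width: 0.275
grasp_force: 20.5
```

Emit:
{"api": "drive_tool", "payload": {"motion": [{"rx": 0, "ry": 0, "rz": 0, "x": 0, "y": 0, "z": 0, "claw": 0.455}, {"rx": 0, "ry": 0, "rz": 0, "x": 0, "y": 0, "z": 0, "claw": 0.455}, {"rx": 0, "ry": 0, "rz": 0, "x": 0, "y": 0, "z": 0.5, "claw": 0.455}, {"rx": 0, "ry": 0, "rz": 0, "x": 0, "y": 0, "z": 1.5, "claw": 0.455}, {"rx": 0, "ry": 0, "rz": 0, "x": 0, "y": 0, "z": 3, "claw": 0.455}]}}

```text
time: 4.0
tcp_pos: [0.4309, 0.3375, 0.0531]
tool_rot: [0.138, 0.99, -0.0, -0.0]
contact_force: [-0.4, -0.1, -2.6]
grip_width: 0.277
grasp_force: 20.5
```

The grip reads 20 N, which is over the 15 N advised. I'll set the level back down and ease the closure.

Emit:
{"api": "drive_tool", "payload": {"motion": [{"rx": 0, "ry": 0, "rz": 0, "x": 0, "y": 0, "z": -1.2, "claw": 0.455}, {"rx": 0, "ry": 0, "rz": 0, "x": 0, "y": 0, "z": -2.2, "claw": 0.455}, {"rx": 0, "ry": 0, "rz": 0, "x": 0, "y": 0, "z": -2.9, "claw": 0.455}, {"rx": 0, "ry": 0, "rz": 0, "x": 0, "y": 0, "z": -3, "claw": 0.447}, {"rx": 0, "ry": 0, "rz": 0, "x": 0, "y": 0, "z": -3, "claw": 0.447}]}}

```text
time: 4.62
tcp_pos: [0.4308, 0.3374, 0.0219]
tool_rot: [0.138, 0.99, -0.0, -0.0]
contact_force: [0.2, -0.5, -2.5]
grip_width: 0.279
grasp_force: 20.1
```

Emit:
{"api": "drive_tool", "payload": {"motion": [{"rx": 0, "ry": 0, "rz": 0, "x": 0, "y": 0, "z": 0, "claw": 0.443}, {"rx": 0, "ry": 0, "rz": 0, "x": 0, "y": 0, "z": 0, "claw": 0.443}, {"rx": 0, "ry": 0, "rz": 0, "x": 0, "y": 0, "z": 0, "claw": 0.443}, {"rx": 0, "ry": 0, "rz": 0, "x": 0, "y": 0, "z": 0, "claw": 0.443}, {"rx": 0, "ry": 0, "rz": 0, "x": 0, "y": 0, "z": 0, "claw": 0.443}]}}

```text
time: 5.25
tcp_pos: [0.4311, 0.3376, 0.0224]
tool_rot: [0.138, 0.99, 0.0, 0.0]
contact_force: [0.1, 0.2, -2.4]
grip_width: 0.277
grasp_force: 11.4
```

Emit:
{"api": "drive_tool", "payload": {"motion": [{"rx": 0, "ry": 0, "rz": 0, "x": 0, "y": 0, "z": 2, "claw": 0.443}, {"rx": 0, "ry": 0, "rz": 0, "x": 0, "y": 0, "z": 6, "claw": 0.443}, {"rx": 0, "ry": 0, "rz": 0, "x": 0, "y": 0, "z": 11, "claw": 0.443}, {"rx": 0, "ry": 0, "rz": 0, "x": 0, "y": 0, "z": 16, "claw": 0.443}, {"rx": 0, "ry": 0, "rz": 0, "x": 0, "y": 0, "z": 20, "claw": 0.443}]}}

```text
time: 5.88
tcp_pos: [0.4313, 0.3378, 0.2246]
tool_rot: [0.138, 0.99, 0.001, 0.001]
contact_force: [1.3, 0.7, -3.2]
grip_width: 0.28
grasp_force: 11.4
```

Emit:
{"api": "drive_tool", "payload": {"motion": [{"rx": 0, "ry": 0, "rz": -0.14, "x": 0.5, "y": -1, "z": 3, "claw": 0.443}, {"rx": 0, "ry": 0, "rz": -0.3, "x": 2, "y": -4, "z": 6, "claw": 0.443}, {"rx": 0, "ry": 0, "rz": -0.46, "x": 4, "y": -8, "z": 6, "claw": 0.443}, {"rx": 0, "ry": 0, "rz": -0.62, "x": 6, "y": -12, "z": 6, "claw": 0.443}, {"rx": 0, "ry": 0, "rz": -0.78, "x": 7.5, "y": -15, "z": 6, "claw": 0.443}]}}

```text
time: 6.5
tcp_pos: [0.5065, 0.186, 0.2824]
tool_rot: [0.507, 0.862, -0.0, 0.0]
contact_force: [0.7, 0.4, -3.5]
grip_width: 0.278
grasp_force: 11.3
```

```bash
python3 - <<'E'
from h import *
np.set_printoptions(precision=4,suppress=True)
s=observe(); print(s['tcp_pos'],s['tool_rot'],s['joint_positions'],s['grasp_force'],s['time'])
# refine rack pose from first pictures: tray (dark grey) + shelf; show enlarged crops
a=cv2.imread('pics/scene0.png')[155:315,185:350]; b=cv2.imread('pics/side0.png')[135:265,220:365]
im=np.zeros((500,800,3),np.uint8)
x=cv2.resize(a,None,fx=2.8,fy=2.8,interpolation=cv2.INTER_CUBIC); y=cv2.resize(b,None,fx=2.3,fy=2.3,interpolation=cv2.INTER_CUBIC)
im[:x.shape[0],:x.shape[1]]=x; im[:y.shape[0],465:465+y.shape[1]]=y; cv2.imwrite('pics/rack.png',im)
E
```

```text
[0.5065 0.186  0.2824] [ 0.5072  0.8618 -0.      0.0001] [ 0.352   0.1861 -0.1209  1.2637 -0.0002  1.4159] 11.326991468667984 6.5
```

View pics/rack.png

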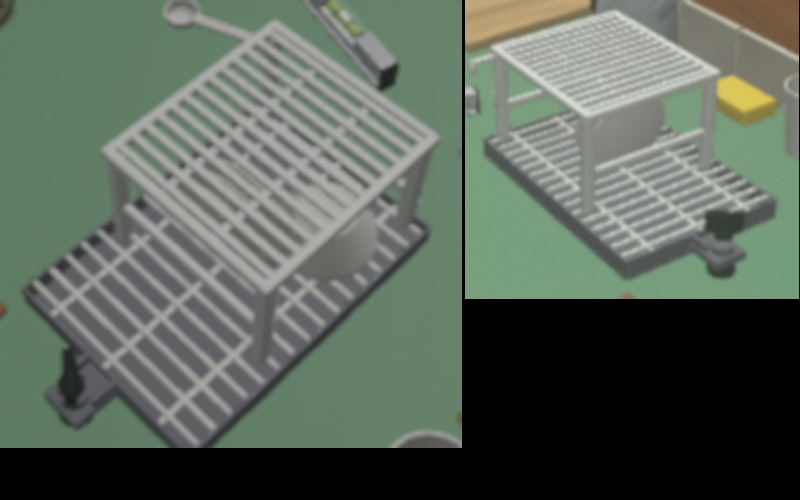

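The shelf's top corners in the crop are at (278,25), (437,135), (268,280) and (105,152) in the scene view, and (495,48), (620,14), (717,72) and (585,110) in the side view.

```bash
python3 - <<'E'
from h import *
np.set_printoptions(precision=4,suppress=True)
f=lambda u,v,z:onplane('scene',185+u/2.8,155+v/2.8,z)
g=lambda u,v,z:onplane('side',220+(u-465)/2.3,135+v/2.3,z)
for P in ([f(*p,.195) for p in [(278,25),(437,135),(268,280),(105,152)]],[g(*p,.195) for p in [(495,48),(620,14),(717,72),(585,110)]]):
    print(*P,np.mean(P,0),[round(float(np.linalg.norm(P[i]-P[i-1])),3) for i in range(4)],[round(float(np.arctan2(*(P[i]-P[i-1])[1::-1])),3) for i in range(4)])
print('tray right end scene',f(28,290,.047),f(195,442,.047),'side',g(627,262,.047),g(775,203,.047))
E
```

```text
[0.4803 0.1527 0.195 ] [0.6858 0.1549 0.195 ] [ 0.6809 -0.0766  0.195 ] [ 0.4773 -0.0859  0.195 ] [0.5811 0.0363 0.195 ] [0.239, 0.206, 0.232, 0.204] [1.558, 0.011, -1.592, -3.096]
[0.4706 0.1447 0.195 ] [0.6826 0.138  0.195 ] [ 0.6774 -0.0882  0.195 ] [ 0.4737 -0.0741  0.195 ] [0.5761 0.0301 0.195 ] [0.219, 0.212, 0.226, 0.204] [1.585, -0.031, -1.594, 3.072]
tray right end scene [ 0.4643 -0.193   0.047 ] [ 0.6979 -0.1829  0.047 ] side [ 0.4492 -0.2009  0.047 ] [ 0.688  -0.2071  0.047 ]
```

Emit:
{"api": "drive_tool", "payload": {"motion": [{"rx": 0, "ry": 0, "rz": -0.15, "x": 2, "y": -4, "z": 0, "claw": 0.443}, {"rx": 0, "ry": 0, "rz": -0.3, "x": 4, "y": -8, "z": 0, "claw": 0.443}, {"rx": 0, "ry": 0, "rz": -0.45, "x": 5.5, "y": -12, "z": 0, "claw": 0.443}, {"rx": 0, "ry": 0, "rz": -0.507, "x": 7.2, "y": -15.3, "z": -1, "claw": 0.443}, {"rx": 0, "ry": 0, "rz": -0.507, "x": 7.2, "y": -15.3, "z": -3, "claw": 0.443}]}}

```text
time: 7.12
tcp_pos: [0.5796, 0.0321, 0.2525]
tool_rot: [0.706, 0.708, 0.001, 0.001]
contact_force: [-0.0, 0.8, -2.5]
grip_width: 0.281
grasp_force: 11.3
```

Emit:
{"api": "drive_tool", "payload": {"motion": [{"rx": 0, "ry": 0, "rz": 0, "x": 0, "y": 0, "z": -1, "claw": 0.443}, {"rx": 0, "ry": 0, "rz": 0, "x": 0, "y": 0, "z": -1.8, "claw": 0.443}, {"rx": 0, "ry": 0, "rz": 0, "x": 0, "y": 0, "z": -2.4, "claw": 0.443}, {"rx": 0, "ry": 0, "rz": 0, "x": 0, "y": 0, "z": -2.8, "claw": 0.443}, {"rx": 0, "ry": 0, "rz": 0, "x": 0, "y": 0, "z": -2.8, "claw": 0.443}]}}

```text
time: 7.75
tcp_pos: [0.5779, 0.0348, 0.2243]
tool_rot: [0.705, 0.709, -0.0, -0.0]
contact_force: [-0.9, -0.4, -2.4]
grip_width: 0.279
grasp_force: 11.3
```

Emit:
{"api": "drive_tool", "payload": {"motion": [{"rx": 0, "ry": 0, "rz": 0, "x": 0, "y": 0, "z": -0.1, "claw": 0.443}, {"rx": 0, "ry": 0, "rz": 0, "x": 0, "y": 0, "z": -0.2, "claw": 0.443}, {"rx": 0, "ry": 0, "rz": 0, "x": 0, "y": 0, "z": -0.3, "claw": 0.443}, {"rx": 0, "ry": 0, "rz": 0, "x": 0, "y": 0, "z": -0.4, "claw": 0.443}, {"rx": 0, "ry": 0, "rz": 0, "x": 0, "y": 0, "z": -0.5, "claw": 0.443}]}}

```text
time: 8.38
tcp_pos: [0.5781, 0.0346, 0.2192]
tool_rot: [0.705, 0.709, 0.0, -0.0]
contact_force: [-0.0, 0.2, -2.2]
grip_width: 0.279
grasp_force: 11.3
```

Emit:
{"api": "drive_tool", "payload": {"motion": [{"rx": 0, "ry": 0, "rz": 0, "x": 0, "y": 0, "z": -0.07, "claw": 0.443}, {"rx": 0, "ry": 0, "rz": 0, "x": 0, "y": 0, "z": -0.14, "claw": 0.443}, {"rx": 0, "ry": 0, "rz": 0, "x": 0, "y": 0, "z": -0.2, "claw": 0.443}, {"rx": 0, "ry": 0, "rz": 0, "x": 0, "y": 0, "z": -0.26, "claw": 0.443}, {"rx": 0, "ry": 0, "rz": 0, "x": 0, "y": 0, "z": -0.26, "claw": 0.443}]}}

```text
time: 9.0
tcp_pos: [0.5781, 0.0345, 0.2168]
tool_rot: [0.705, 0.709, 0.0, 0.0]
contact_force: [-1.7, -0.4, -1.9]
grip_width: 0.278
grasp_force: 11.5
```

Emit:
{"api": "drive_tool", "payload": {"motion": [{"rx": 0, "ry": 0, "rz": 0, "x": 0, "y": 0, "z": -0.05, "claw": 0.443}, {"rx": 0, "ry": 0, "rz": 0, "x": 0, "y": 0, "z": -0.1, "claw": 0.443}, {"rx": 0, "ry": 0, "rz": 0, "x": 0, "y": 0, "z": -0.13, "claw": 0.443}, {"rx": 0, "ry": 0, "rz": 0, "x": 0, "y": 0, "z": -0.16, "claw": 0.443}, {"rx": 0, "ry": 0, "rz": 0, "x": 0, "y": 0, "z": -0.16, "claw": 0.443}]}}

```text
time: 9.62
tcp_pos: [0.5782, 0.0345, 0.2163]
tool_rot: [0.705, 0.709, 0.0, 0.0]
contact_force: [-3.7, -1.8, 6.7]
grip_width: 0.279
grasp_force: 12.5
```

The level is down on the shelf, so I'll release it.

Emit:
{"api": "drive_tool", "payload": {"motion": [{"rx": 0, "ry": 0, "rz": 0, "x": 0, "y": 0, "z": 0.06, "claw": 0.435}, {"rx": 0, "ry": 0, "rz": 0, "x": 0, "y": 0, "z": 0.06, "claw": 0.42}, {"rx": 0, "ry": 0, "rz": 0, "x": 0, "y": 0, "z": 0.06, "claw": 0.3}, {"rx": 0, "ry": 0, "rz": 0, "x": 0, "y": 0, "z": 0.06, "claw": 0.1}, {"rx": 0, "ry": 0, "rz": 0, "x": 0, "y": 0, "z": 0.06, "claw": -0.1}]}}

```text
time: 10.25
tcp_pos: [0.5781, 0.0346, 0.2156]
tool_rot: [0.705, 0.709, -0.0, -0.0]
contact_force: [0.0, 0.2, 0.4]
grip_width: 0.55
grasp_force: 0.0
```

Emit:
{"api": "drive_tool", "payload": {"motion": [{"rx": 0, "ry": 0, "rz": 0, "x": 0, "y": 0, "z": 1.5, "claw": -0.2}, {"rx": 0, "ry": 0, "rz": 0, "x": 0, "y": 0, "z": 4, "claw": -0.2}, {"rx": 0, "ry": 0, "rz": 0, "x": 0, "y": 0, "z": 8, "claw": -0.2}, {"rx": 0, "ry": 0, "rz": 0, "x": 0, "y": 0, "z": 12, "claw": -0.2}, {"rx": 0, "ry": 0, "rz": 0, "x": 0, "y": 0, "z": 13, "claw": -0.2}]}}

```text
time: 10.88
tcp_pos: [0.5793, 0.0347, 0.3498]
tool_rot: [0.705, 0.709, 0.002, 0.002]
contact_force: [0.3, -0.2, 0.1]
grip_width: 0.601
grasp_force: 0.0
```

```bash
python3 vial.py w3 .234
```

```text
[0.5792 0.0347 0.3494] [0.705  0.7092 0.0019 0.0017] 0.5992778443055992 [0.0597 0.2538 0.1144 1.4262 0.     1.6245] 10.925
[245 150  16  24 215] [252.4698 158.093 ] [0.5796 0.0614 0.234 ]
[245 175  16  28 344] [252.7297 190.7093] [0.5799 0.0338 0.234 ]
[246 204  15  22 309] [252.9612 214.3463] [0.5802 0.0125 0.234 ]
((369.78607177734375, 142.29837036132812), (85.04206085205078, 285.7060852050781), 71.71865844726562) [array([0.5545, 0.0705, 0.234 ]), array([0.754 , 0.1374, 0.234 ]), array([0.79  , 0.0788, 0.234 ]), array([0.5755, 0.0002, 0.234 ])] [0.6724 0.0747 0.234 ]
```

View pics/w3.png

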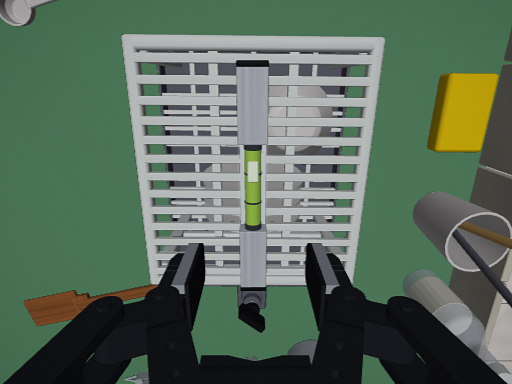

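The level (about (252,175)) lies lengthwise mid-shelf. The bubble, at about (253,171), sits toward the left (high) end, past the line at y≈174. The wing shows at about (252,318). I'll take an exact bubble profile and the shelf centre, then move to the wing.

```bash
cat > bub.py <<'E'
from h import *
import sys
np.set_printoptions(precision=4,suppress=True)
if len(sys.argv)>1:
    im=get_image('wrist'); save(sys.argv[1],im); 
E
python3 - <<'E'
from h import *
np.set_printoptions(precision=4,suppress=True,linewidth=200)
T=wpose(); im=get_image('wrist'); save('w4',im); print(observe()['time'])
h=cv2.cvtColor(im,cv2.COLOR_RGB2HSV)
for r in range(144,232): print(r,h[r,250:256,1].mean().astype(int),h[r,250:256,2].mean().astype(int),end=' | ')
P=[wplane(T,*p,.196) for p in [(124,38),(382,40),(355,283),(152,285)]]
print(P,np.mean(P,0))
for p in [(240,310),(264,326)]: print(wplane(T,*p,.09))
E
```

```text
10.975
144 21 149 | 145 41 49 | 146 43 48 | 147 36 49 | 148 41 49 | 149 46 49 | 150 81 49 | 151 161 177 | 152 160 172 | 153 160 170 | 154 159 170 | 155 159 170 | 156 159 170 | 157 158 170 | 158 159 170 | 159 161 170 | 160 169 168 | 161 60 179 | 162 13 209 | 163 15 206 | 164 16 206 | 165 16 206 | 166 15 205 | 167 15 205 | 168 16 205 | 169 16 205 | 170 16 205 | 171 15 205 | 172 16 204 | 173 16 204 | 174 16 204 | 175 17 204 | 176 17 204 | 177 17 204 | 178 17 204 | 179 18 204 | 180 16 205 | 181 10 205 | 182 89 154 | 183 163 170 | 184 160 170 | 185 158 170 | 186 158 170 | 187 159 169 | 188 159 170 | 189 159 170 | 190 158 170 | 191 158 171 | 192 159 170 | 193 158 170 | 194 157 170 | 195 158 170 | 196 158 170 | 197 159 170 | 198 159 171 | 199 158 170 | 200 159 170 | 201 159 172 | 202 161 179 | 203 69 69 | 204 88 48 | 205 160 176 | 206 158 173 | 207 158 170 | 208 159 170 | 209 159 171 | 210 158 170 | 211 157 171 | 212 159 170 | 213 158 170 | 214 157 170 | 215 158 170 | 216 158 170 | 217 159 170 | 218 159 170 | 219 158 170 | 220 158 170 | 221 159 170 | 222 158 170 | 223 158 171 | 224 160 175 | 225 145 138 | 226 47 49 | 227 47 49 | 228 43 49 | 229 41 48 | 230 46 43 | 231 26 115 | [array([0.4738, 0.1526, 0.196 ]), array([0.6858, 0.1527, 0.196 ]), array([ 0.6895, -0.0825,  0.196 ]), array([ 0.473 , -0.0855,  0.196 ])] [0.5805 0.0343 0.196 ]
[ 0.5616 -0.2055  0.09  ]
[ 0.5984 -0.2354  0.09  ]
```

Emit:
{"api": "drive_tool", "payload": {"motion": [{"rx": 0, "ry": 0, "rz": 0.16, "x": 0, "y": -5, "z": 0, "claw": -0.2}, {"rx": 0, "ry": 0, "rz": 0.32, "x": 0, "y": -10, "z": 0, "claw": -0.2}, {"rx": 0, "ry": 0, "rz": 0.48, "x": 0, "y": -15, "z": 0, "claw": -0.2}, {"rx": 0, "ry": 0, "rz": 0.64, "x": 0, "y": -20, "z": 0, "claw": -0.2}, {"rx": 0, "ry": 0, "rz": 0.8, "x": 0, "y": -25, "z": 0, "claw": -0.2}]}}

```text
time: 11.6
tcp_pos: [0.5773, -0.2168, 0.3441]
tool_rot: [0.371, 0.929, 0.0, -0.001]
contact_force: [0.5, -0.3, 0.1]
grip_width: 0.597
grasp_force: 0.0
```

Emit:
{"api": "drive_tool", "payload": {"motion": [{"rx": 0, "ry": 0, "rz": 0.17, "x": 0, "y": -1.8, "z": -4, "claw": 0}, {"rx": 0, "ry": 0, "rz": 0.17, "x": 0, "y": -1.8, "z": -9, "claw": 0}, {"rx": 0, "ry": 0, "rz": 0.17, "x": 0, "y": -1.8, "z": -13, "claw": 0}, {"rx": 0, "ry": 0, "rz": 0.17, "x": 0, "y": -1.8, "z": -15, "claw": 0}, {"rx": 0, "ry": 0, "rz": 0.17, "x": 0, "y": -1.8, "z": -15, "claw": 0}]}}

```text
time: 12.22
tcp_pos: [0.5758, -0.2326, 0.1924]
tool_rot: [0.293, 0.956, 0.0, -0.003]
contact_force: [-0.2, 0.3, 0.5]
grip_width: 0.502
grasp_force: 0.0
```

```bash
python3 - <<'E'
from h import *
np.set_printoptions(precision=4,suppress=True,linewidth=200)
T=wpose(); im=get_image('wrist'); save('w5',im); s=observe(); np.save('T5.npy',T); print(s['time'],s['tcp_pos'],s['tool_rot'],s['joint_positions'])
E
```

```text
12.275 [ 0.5769 -0.233   0.1943] [ 0.293   0.9561  0.0001 -0.0016] [-0.3838  0.3792 -0.065   1.1298  0.      0.211 ]
```

View pics/w5.png

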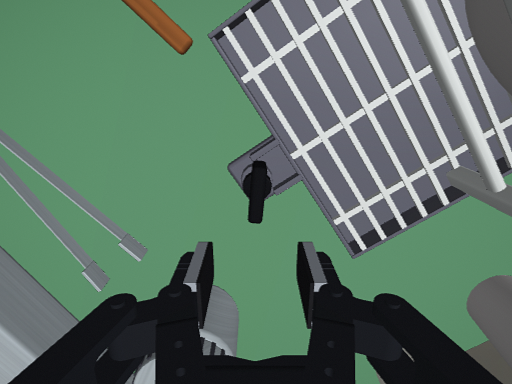

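The wing runs from (259,163) to (256,222), lined up with the jaws' mid-line at column 255. I'll compute its centre.

```bash
python3 - <<'E'
from h import *
np.set_printoptions(precision=4,suppress=True)
T=np.load('T5.npy'); im=cv2.imread('pics/w5.png')
m=(im.max(2)<40).astype(np.uint8); m[235:]=0; m[:150]=0; m[:,:230]=0; m[:,285:]=0
for r in range(158,226,4):
    c=np.flatnonzero(m[r]); print(r,(c.min(),c.max()) if len(c) else None,end=' | ')
a=wplane(T,259,162,.09);b=wplane(T,256,210,.09);b2=wplane(T,256,222,.09);print(a,b,b2,(a+b2)/2,np.arctan2(*(b-a)[1::-1]), np.linalg.norm(a-b),np.linalg.norm(a-b2))
E
```

```text
158 None | 162 (np.int64(254), np.int64(264)) | 166 (np.int64(252), np.int64(266)) | 170 (np.int64(252), np.int64(266)) | 174 (np.int64(248), np.int64(266)) | 178 (np.int64(245), np.int64(269)) | 182 (np.int64(243), np.int64(270)) | 186 (np.int64(243), np.int64(279)) | 190 (np.int64(244), np.int64(270)) | 194 (np.int64(246), np.int64(267)) | 198 (np.int64(249), np.int64(263)) | 202 (np.int64(250), np.int64(263)) | 206 (np.int64(249), np.int64(262)) | 210 (np.int64(249), np.int64(262)) | 214 (np.int64(249), np.int64(262)) | 218 (np.int64(249), np.int64(261)) | 222 (np.int64(251), np.int64(260)) | [ 0.5559 -0.215   0.09  ] [ 0.5873 -0.2389  0.09  ] [ 0.596  -0.2448  0.09  ] [ 0.5759 -0.2299  0.09  ] -0.6509699350086204 0.03948815771389139 0.04998839985311997
```

Emit:
{"api": "drive_tool", "payload": {"motion": [{"rx": 0, "ry": 0, "rz": -0.05, "x": -0.1, "y": 0.2, "z": -5, "claw": 0}, {"rx": 0, "ry": 0, "rz": -0.05, "x": -0.1, "y": 0.2, "z": -9, "claw": 0}, {"rx": 0, "ry": 0, "rz": -0.05, "x": -0.1, "y": 0.2, "z": -11.5, "claw": 0}, {"rx": 0, "ry": 0, "rz": -0.05, "x": -0.1, "y": 0.2, "z": -12.2, "claw": 0.1}, {"rx": 0, "ry": 0, "rz": -0.05, "x": -0.1, "y": 0.2, "z": -12.2, "claw": 0.4}]}}

```text
time: 12.9
tcp_pos: [0.5776, -0.2317, 0.0746]
tool_rot: [0.317, 0.948, -0.0, 0.0]
contact_force: [-0.4, -1.2, 0.5]
grip_width: 0.303
grasp_force: 0.5
```

Emit:
{"api": "drive_tool", "payload": {"motion": [{"rx": 0, "ry": 0, "rz": 0, "x": 0, "y": 0, "z": 0, "claw": 0.6}, {"rx": 0, "ry": 0, "rz": 0, "x": 0, "y": 0, "z": 0, "claw": 0.7}, {"rx": 0, "ry": 0, "rz": 0, "x": 0, "y": 0, "z": 0, "claw": 0.8}, {"rx": 0, "ry": 0, "rz": 0, "x": 0, "y": 0, "z": 0, "claw": 0.9}, {"rx": 0, "ry": 0, "rz": 0, "x": 0, "y": 0, "z": 0, "claw": 0.9}], "newtons": 30}}

```text
time: 13.52
tcp_pos: [0.5781, -0.2322, 0.0755]
tool_rot: [0.317, 0.948, -0.0, 0.001]
contact_force: [-0.8, -2.1, 6.5]
grip_width: 0.134
grasp_force: 30.2
```

Emit:
{"api": "drive_tool", "payload": {"motion": [{"rx": 0, "ry": 0, "rz": -0.17, "x": 0, "y": 0, "z": 0, "claw": 0.9}, {"rx": 0, "ry": 0, "rz": -0.34, "x": 0, "y": 0, "z": 0, "claw": 0.9}, {"rx": 0, "ry": 0, "rz": -0.51, "x": 0, "y": 0, "z": 0, "claw": 0.9}, {"rx": 0, "ry": 0, "rz": -0.68, "x": 0, "y": 0, "z": 0, "claw": 0.9}, {"rx": 0, "ry": 0, "rz": -0.85, "x": 0, "y": 0, "z": 0, "claw": 0.9}]}}

```text
time: 14.15
tcp_pos: [0.5772, -0.2327, 0.0754]
tool_rot: [0.682, 0.731, -0.001, 0.001]
contact_force: [-4.1, -2.6, 8.0]
grip_width: 0.131
grasp_force: 30.4
```

Emit:
{"api": "drive_tool", "payload": {"motion": [{"rx": 0, "ry": 0, "rz": -0.17, "x": 0, "y": 0, "z": 0, "claw": 0.9}, {"rx": 0, "ry": 0, "rz": -0.34, "x": 0, "y": 0, "z": 0, "claw": 0.9}, {"rx": 0, "ry": 0, "rz": -0.51, "x": 0, "y": 0, "z": 0, "claw": 0.9}, {"rx": 0, "ry": 0, "rz": -0.68, "x": 0, "y": 0, "z": 0, "claw": 0.9}, {"rx": 0, "ry": 0, "rz": -0.85, "x": 0, "y": 0, "z": 0, "claw": 0.9}]}}

```text
time: 14.78
tcp_pos: [0.5762, -0.2323, 0.0754]
tool_rot: [0.923, 0.385, -0.001, 0.001]
contact_force: [-6.4, -1.2, 11.9]
grip_width: 0.137
grasp_force: 30.8
```

Emit:
{"api": "drive_tool", "payload": {"motion": [{"rx": 0, "ry": 0, "rz": -0.17, "x": 0, "y": 0, "z": 0, "claw": 0.9}, {"rx": 0, "ry": 0, "rz": -0.34, "x": 0, "y": 0, "z": 0, "claw": 0.9}, {"rx": 0, "ry": 0, "rz": -0.51, "x": 0, "y": 0, "z": 0, "claw": 0.9}, {"rx": 0, "ry": 0, "rz": -0.68, "x": 0, "y": 0, "z": 0, "claw": 0.9}, {"rx": 0, "ry": 0, "rz": -0.8, "x": 0, "y": 0, "z": 0, "claw": 0.9}]}}

```text
time: 15.4
tcp_pos: [0.5759, -0.2315, 0.0754]
tool_rot: [1.0, -0.004, -0.001, 0.0]
contact_force: [-7.6, 1.2, 12.6]
grip_width: 0.137
grasp_force: 31.1
```

Emit:
{"api": "drive_tool", "payload": {"motion": [{"rx": 0, "ry": 0, "rz": 0, "x": 0, "y": 0, "z": 0, "claw": 0.7}, {"rx": 0, "ry": 0, "rz": 0, "x": 0, "y": 0, "z": 0, "claw": 0.3}, {"rx": 0, "ry": 0, "rz": 0, "x": 0, "y": 0, "z": 0, "claw": 0}, {"rx": 0, "ry": 0, "rz": 0, "x": 0, "y": 0, "z": 0.5, "claw": 0}, {"rx": 0, "ry": 0, "rz": 0, "x": 0, "y": 0, "z": 5, "claw": 0}]}}

```text
time: 16.02
tcp_pos: [0.5745, -0.2303, 0.1211]
tool_rot: [1.0, -0.002, -0.003, -0.001]
contact_force: [0.6, 0.7, 1.1]
grip_width: 0.503
grasp_force: 0.0
```

Emit:
{"api": "drive_tool", "payload": {"motion": [{"rx": 0, "ry": 0, "rz": 0.1, "x": 0, "y": 0, "z": 5.5, "claw": 0}, {"rx": 0, "ry": 0, "rz": 0.25, "x": 0, "y": 0, "z": 11, "claw": 0}, {"rx": 0, "ry": 0, "rz": 0.4, "x": 0, "y": 0, "z": 16.5, "claw": 0}, {"rx": 0, "ry": 0, "rz": 0.4, "x": 0, "y": 3, "z": 21.5, "claw": 0}, {"rx": 0, "ry": 0, "rz": 0.4, "x": 0, "y": 9, "z": 22.8, "claw": 0}]}}

```text
time: 16.65
tcp_pos: [0.5785, -0.1423, 0.3558]
tool_rot: [0.981, 0.195, 0.003, 0.001]
contact_force: [0.9, 0.5, -0.8]
grip_width: 0.5
grasp_force: 0.0
```

Emit:
{"api": "drive_tool", "payload": {"motion": [{"rx": 0, "ry": 0, "rz": 0, "x": 0, "y": 5.5, "z": 0, "claw": 0}, {"rx": 0, "ry": 0, "rz": 0, "x": 0, "y": 11, "z": 0, "claw": 0}, {"rx": 0, "ry": 0, "rz": 0, "x": 0, "y": 16.5, "z": 0, "claw": 0}, {"rx": 0, "ry": 0, "rz": 0, "x": 0, "y": 17.6, "z": 0, "claw": 0}, {"rx": 0, "ry": 0, "rz": 0, "x": 0, "y": 17.6, "z": 0, "claw": 0}]}}

```text
time: 17.27
tcp_pos: [0.577, 0.035, 0.3518]
tool_rot: [0.98, 0.198, -0.0, 0.0]
contact_force: [0.8, -0.8, 0.0]
grip_width: 0.499
grasp_force: 0.0
```

```bash
cat > bub.py <<'E'
from h import *
import sys
np.set_printoptions(precision=4,suppress=True)
T=wpose(); im=get_image('wrist'); save(sys.argv[1],im); s=observe()
print(s['time'],s['tcp_pos'],s['tool_rot'],s['joint_positions'])
h=cv2.cvtColor(im,cv2.COLOR_RGB2HSV)
m=((h[...,0]>28)&(h[...,0]<48)&(h[...,1]>100)&(h[...,2]>80)).astype(np.uint8)
cam=np.linalg.inv(T); c=camera_info('wrist')
# sample along the vial axis (world y) at x of the vial
ys=np.linspace(-.04,.04,321)+.036
n,l,st,ce=cv2.connectedComponentsWithStats(m)
k=[i for i in range(1,n) if st[i,4]>30]; W=np.array([wplane(T,*ce[i],.234) for i in k]); print([list(st[i]) for i in k],W)
ok=[j for j in range(len(k)) if abs(W[j,0]-.58)<.02 and abs(W[j,1]-.036)<.05]
f=np.polyfit(W[ok,1],W[ok,0],1) if len(ok)>1 else [0,W[ok,0].mean()]
pts=np.stack([np.polyval(f,ys),ys,0*ys+.234,0*ys+1])
q=(cam@pts)[:3]; u=(c['fx']*q[0]/q[2]+c['cx']).astype(np.float32); v=(c['fy']*q[1]/q[2]+c['cy']).astype(np.float32)
S=cv2.remap(h,u[None],v[None],cv2.INTER_LINEAR)[0].astype(int)
cls=''.join('#' if b[2]<110 else 'B' if b[1]<70 else 'g' for b in S)
import itertools; y=0
for ch,gp in itertools.groupby(cls):
    L=len(list(gp)); print(ch,round(ys[y]*1000,2),round(ys[y+L-1]*1000,2),end=' ; '); y+=L
E
python3 bub.py w6
```

```text
17.325 [0.5771 0.034  0.3518] [ 0.9804  0.1971 -0.0001  0.0003] [ 0.0593  0.2543  0.1203  1.4368 -0.0006  2.804 ]
[[np.int32(215), np.int32(164), np.int32(27), np.int32(23), np.int32(377)], [np.int32(238), np.int32(173), np.int32(31), np.int32(25), np.int32(216)], [np.int32(266), np.int32(184), np.int32(26), np.int32(22), np.int32(349)]] [[0.5819 0.0595 0.234 ]
 [0.5842 0.0369 0.234 ]
 [0.5823 0.0135 0.234 ]]
B -4.0 -1.75 ; # -1.5 3.25 ; g 3.5 23.0 ; # 23.25 24.25 ; g 24.5 27.25 ; B 27.5 45.0 ; g 45.25 48.25 ; # 48.5 49.5 ; g 49.75 69.25 ; # 69.5 74.25 ; B 74.5 76.0 ;
```

The lines are at y = 23.7 and 49.0 mm (middle 36.4) and the bubble centre is at 36.25 mm, so it is centred within 0.2 mm. Next: close the jaws, move to the middle of the level and descend above it.

Emit:
{"api": "drive_tool", "payload": {"motion": [{"rx": 0, "ry": 0, "rz": 0, "x": 0.45, "y": 0.2, "z": 0, "claw": 0.6}, {"rx": 0, "ry": 0, "rz": 0, "x": 0.45, "y": 0.2, "z": 0, "claw": 1}, {"rx": 0, "ry": 0, "rz": 0, "x": 0.45, "y": 0.2, "z": 0, "claw": 1}, {"rx": 0, "ry": 0, "rz": 0, "x": 0.45, "y": 0.2, "z": 0, "claw": 1}, {"rx": 0, "ry": 0, "rz": 0, "x": 0.45, "y": 0.2, "z": 0, "claw": 1}], "newtons": 20}}

```text
time: 17.95
tcp_pos: [0.5815, 0.0364, 0.3517]
tool_rot: [0.98, 0.197, 0.0, 0.0]
contact_force: [-0.7, -0.1, 0.3]
grip_width: 0.003
grasp_force: 0.0
```

```bash
python3 bub.py w7; python3 -c "
from h import *
s=observe();print(s['contact_force'],s['grip_width'],s['tcp_pos'])"
```

```text
18.0 [0.5815 0.0365 0.3517] [ 0.9804  0.1971 -0.      0.    ] [ 0.0628  0.2634  0.132   1.4394 -0.      2.8076]
[[np.int32(214), np.int32(170), np.int32(27), np.int32(22), np.int32(373)], [np.int32(238), np.int32(179), np.int32(31), np.int32(24), np.int32(217)], [np.int32(265), np.int32(190), np.int32(26), np.int32(21), np.int32(345)]] [[0.582  0.0596 0.234 ]
 [0.5844 0.0368 0.234 ]
 [0.5823 0.0136 0.234 ]]
B -4.0 -1.75 ; # -1.5 3.5 ; g 3.75 22.75 ; # 23.0 24.25 ; g 24.5 27.5 ; B 27.75 45.0 ; g 45.25 48.25 ; # 48.5 49.5 ; g 49.75 69.25 ; # 69.5 74.25 ; B 74.5 76.0 ; [-0.20551986  0.64424298  0.13268744] -0.0011821581899229552 [0.58148825 0.03654115 0.35172834]
```

Emit:
{"api": "drive_tool", "payload": {"motion": [{"rx": 0, "ry": 0, "rz": 0, "x": 0, "y": 0, "z": -2, "claw": 1}, {"rx": 0, "ry": 0, "rz": 0, "x": 0, "y": 0, "z": -5, "claw": 1}, {"rx": 0, "ry": 0, "rz": 0, "x": 0, "y": 0, "z": -7.5, "claw": 1}, {"rx": 0, "ry": 0, "rz": 0, "x": 0, "y": 0, "z": -9, "claw": 1}, {"rx": 0, "ry": 0, "rz": 0, "x": 0, "y": 0, "z": -9.6, "claw": 1}]}}

```text
time: 18.62
tcp_pos: [0.5812, 0.0366, 0.2551]
tool_rot: [0.98, 0.197, -0.0, -0.0]
contact_force: [0.6, 0.1, -0.4]
grip_width: 0.001
grasp_force: 0.0
```

Emit:
{"api": "drive_tool", "payload": {"motion": [{"rx": 0, "ry": 0, "rz": 0, "x": 0, "y": 0, "z": -0.1, "claw": 1}, {"rx": 0, "ry": 0, "rz": 0, "x": 0, "y": 0, "z": -0.2, "claw": 1}, {"rx": 0, "ry": 0, "rz": 0, "x": 0, "y": 0, "z": -0.3, "claw": 1}, {"rx": 0, "ry": 0, "rz": 0, "x": 0, "y": 0, "z": -0.4, "claw": 1}, {"rx": 0, "ry": 0, "rz": 0, "x": 0, "y": 0, "z": -0.45, "claw": 1}]}}

```text
time: 19.25
tcp_pos: [0.5816, 0.0366, 0.2513]
tool_rot: [0.98, 0.197, 0.0, 0.0]
contact_force: [0.4, 0.7, -0.4]
grip_width: 0.003
grasp_force: 0.0
```

Emit:
{"api": "drive_tool", "payload": {"motion": [{"rx": 0, "ry": 0, "rz": 0, "x": 0, "y": 0, "z": -0.03, "claw": 1}, {"rx": 0, "ry": 0, "rz": 0, "x": 0, "y": 0, "z": -0.06, "claw": 1}, {"rx": 0, "ry": 0, "rz": 0, "x": 0, "y": 0, "z": -0.09, "claw": 1}, {"rx": 0, "ry": 0, "rz": 0, "x": 0, "y": 0, "z": -0.1, "claw": 1}, {"rx": 0, "ry": 0, "rz": 0, "x": 0, "y": 0, "z": -0.1, "claw": 1}]}}

```text
time: 19.88
tcp_pos: [0.5815, 0.0366, 0.2502]
tool_rot: [0.98, 0.197, -0.0, -0.0]
contact_force: [0.1, 0.9, 0.4]
grip_width: -0.003
grasp_force: 0.0
```

Emit:
{"api": "drive_tool", "payload": {"motion": [{"rx": 0, "ry": 0, "rz": 0, "x": 0, "y": 0, "z": -0.03, "claw": 1}, {"rx": 0, "ry": 0, "rz": 0, "x": 0, "y": 0, "z": -0.06, "claw": 1}, {"rx": 0, "ry": 0, "rz": 0, "x": 0, "y": 0, "z": -0.09, "claw": 1}, {"rx": 0, "ry": 0, "rz": 0, "x": 0, "y": 0, "z": -0.1, "claw": 1}, {"rx": 0, "ry": 0, "rz": 0, "x": 0, "y": 0, "z": -0.1, "claw": 1}]}}

```text
time: 20.5
tcp_pos: [0.5815, 0.0366, 0.2492]
tool_rot: [0.98, 0.197, -0.0, 0.0]
contact_force: [-0.5, 0.3, -0.1]
grip_width: 0.003
grasp_force: 0.0
```

Emit:
{"api": "drive_tool", "payload": {"motion": [{"rx": 0, "ry": 0, "rz": 0, "x": 0, "y": 0, "z": -0.03, "claw": 1}, {"rx": 0, "ry": 0, "rz": 0, "x": 0, "y": 0, "z": -0.06, "claw": 1}, {"rx": 0, "ry": 0, "rz": 0, "x": 0, "y": 0, "z": -0.09, "claw": 1}, {"rx": 0, "ry": 0, "rz": 0, "x": 0, "y": 0, "z": -0.1, "claw": 1}, {"rx": 0, "ry": 0, "rz": 0, "x": 0, "y": 0, "z": -0.1, "claw": 1}]}}

```text
time: 21.12
tcp_pos: [0.5815, 0.0366, 0.2482]
tool_rot: [0.98, 0.197, -0.0, -0.0]
contact_force: [0.1, 0.3, -0.5]
grip_width: -0.002
grasp_force: 0.0
```

Emit:
{"api": "drive_tool", "payload": {"motion": [{"rx": 0, "ry": 0, "rz": 0, "x": 0, "y": 0, "z": -0.03, "claw": 1}, {"rx": 0, "ry": 0, "rz": 0, "x": 0, "y": 0, "z": -0.06, "claw": 1}, {"rx": 0, "ry": 0, "rz": 0, "x": 0, "y": 0, "z": -0.09, "claw": 1}, {"rx": 0, "ry": 0, "rz": 0, "x": 0, "y": 0, "z": -0.1, "claw": 1}, {"rx": 0, "ry": 0, "rz": 0, "x": 0, "y": 0, "z": -0.1, "claw": 1}]}}

```text
time: 21.75
tcp_pos: [0.5816, 0.0366, 0.2472]
tool_rot: [0.98, 0.197, 0.0, 0.0]
contact_force: [0.6, 1.1, -0.3]
grip_width: 0.001
grasp_force: 0.0
```

Emit:
{"api": "drive_tool", "payload": {"motion": [{"rx": 0, "ry": 0, "rz": 0, "x": 0, "y": 0, "z": -0.03, "claw": 1}, {"rx": 0, "ry": 0, "rz": 0, "x": 0, "y": 0, "z": -0.06, "claw": 1}, {"rx": 0, "ry": 0, "rz": 0, "x": 0, "y": 0, "z": -0.09, "claw": 1}, {"rx": 0, "ry": 0, "rz": 0, "x": 0, "y": 0, "z": -0.1, "claw": 1}, {"rx": 0, "ry": 0, "rz": 0, "x": 0, "y": 0, "z": -0.1, "claw": 1}]}}

```text
time: 22.38
tcp_pos: [0.5817, 0.0366, 0.2471]
tool_rot: [0.98, 0.197, 0.0, 0.0]
contact_force: [-1.8, -0.3, 6.1]
grip_width: -0.001
grasp_force: 3.1
```

Emit:
{"api": "drive_tool", "payload": {"motion": [{"rx": 0, "ry": 0, "rz": 0, "x": 0, "y": 0, "z": -0.02, "claw": 1}, {"rx": 0, "ry": 0, "rz": 0, "x": 0, "y": 0, "z": -0.04, "claw": 1}, {"rx": 0, "ry": 0, "rz": 0, "x": 0, "y": 0, "z": -0.06, "claw": 1}, {"rx": 0, "ry": 0, "rz": 0, "x": 0, "y": 0, "z": -0.06, "claw": 1}, {"rx": 0, "ry": 0, "rz": 0, "x": 0, "y": 0, "z": -0.06, "claw": 1}]}}

```text
time: 23.0
tcp_pos: [0.5818, 0.0366, 0.2471]
tool_rot: [0.98, 0.197, 0.001, 0.0]
contact_force: [-2.8, -0.5, 9.9]
grip_width: 0.001
grasp_force: 4.8
```

```bash
python3 - <<'E'
from h import *
T=wpose(); im=get_image('wrist'); s=observe(); print(s['time'],s['contact_force'],s['tcp_pos'],s['ft_torque'])
b=get_image('scene'); w=np.zeros((384,800,3),np.uint8); w[:,:512]=im; w[:260,512:]=cv2.resize(b[140:230,230:330],(288,260),interpolation=cv2.INTER_CUBIC); save('fin',w)
E
```

```text
23.05 [-3.06397104 -0.85180303  9.46826437] [0.58178288 0.03660351 0.24706073] [-0.00893407  0.75811335  0.05396017]
```

View pics/fin.png

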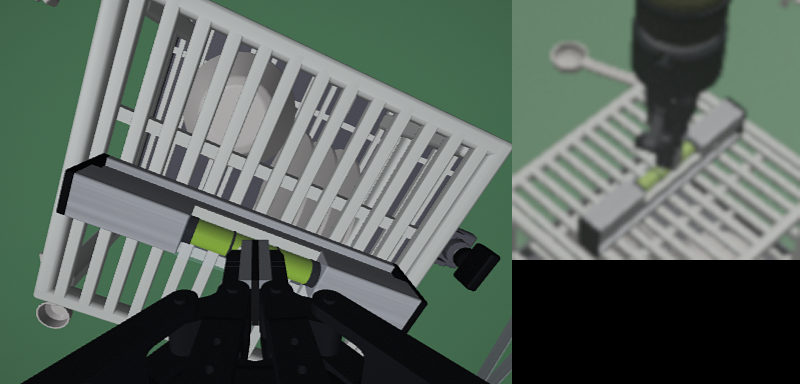

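The closed fingertips press the middle of the level (about (255,245)) with about 9.7 N and it lies flat on the shelf. The bubble is hidden under the fingers, and it was centred and steady in two earlier reads. I'm handing in.

```bash
python3 -c "
from plant import *
print(job_done())"
```

```text
the job is handed in; nothing more can be done
None
```

The job is handed in (no verdict returned): the level is on the upper shelf, the foot was turned until the bubble read within about 0.2 mm of centre, and the hand is still pressing at about 10 N; the grip briefly read about 20 N before I eased it to 11 N to carry, and the fingers hid the bubble during the final press.

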